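Roll the shaft onto the single line

ROBOT

A 6-joint arm with a two-finger parallel gripper is mounted at the origin on the work surface; the furniture and walls round the work are solid. World frame = base frame: x ahead of the robot, y to its left, z up, the work surface at z = 0. Lengths are in m, angles in degrees, forces in N, time in s.
With the tool pointing down it reaches from about 0.35 to 0.875 m from the base axis. Payload 4.2 kg.
Tool frame: the origin (TCP) lies midway between the tips of the shut fingers; the grasp point (between the pads) lies 19 mm behind it; z points along the fingers, y is the line along which they close (so a half turn about z gives the same grasp; the last joint's range is limited). The gripper opens to 87 mm and grips with 3 to 60 N. Pads are 19 mm wide; open, the fingers measure 117 mm over their backs; the gripper's body (75 mm by 190 mm) begins 51 mm behind the grasp point.
Start: joints at [-49.068, 22.042, 0.453, 0, -68.411, -14.817], TCP at [0.275, -0.561, 0.193] pointing down, gripper open.
Joint ranges: [-179.83, 179.83], [-69.29, 118.12], [-61.27, 80.66], [-181.25, 117.63], [-171.15, -9.14], [-177.46, 177.46]. Speed limits (degrees/s): [159.86, 159.86, 180, 180, 180, 180].

INTERFACE

Orientations are given as a 3x3 rotation matrix whose columns are the frame's x, y, z axes.
In Python, from station import sensors, eyes, workorder gives the robot as it stands.
- The arm moves only by the shell command python3 -m handwheel, which reads ROWS from standard input. ROWS is one flat JSON list of numbers that holds 1 to 8 rows one after another, with no inner brackets; each row has 7 numbers: the opening from 0.0 (shut) to 1.0 (fully open), then dx, dy, dz in m, then a rotation vector rx, ry, rz in degrees; each row is the pose to reach, as a shift and turn from the pose commanded when the command began, along the tool's axes at that moment; what a row does not reach only later rows make up. A row lasts 1/10 s, in which the tool goes at most 0.05 m and 8.59 degrees, less where a joint would pass 70% of its speed; a pose out of reach is approached as far as the arm can. The fingers move at their own pace and stop on an object; the grip force is fixed at half the most. Time passes only in rows, so rows that do not move let the fingers close. It prints the time, the measured TCP pose, the force, the opening and the grip force at its end. Input that does not fit is refused with a message, and nothing moves.
- sensors.sense(): the state, without advancing time (a new reading comes with each control period).
- eyes.capture(name): name is "side" or "top" or "wrist"; returns a dict with "pixels" (400x640x3 uint8, red, green, blue), "z_map" (400x640 float32, m along the optical axis (not along the pixel's ray), 0 where there is no reading), "K" (3x3 intrinsics, pixels), "distortion" ([k1, k2, p1, p2, k3] as OpenCV has them; the pictures are not rectified), "world_from_camera" (4x4, takes a point from camera to world coordinates). Camera axes: x right, y up, looking along -z (the intrinsics and any distortion apply to the point x, -y, -z); pixel columns grow to the right and rows downward; lengths in m; the calibration is good to about 2 mm. A picture is of the moment at which its call begins.
- workorder.finish_job(): hands the job in; it is judged then, once.
The state is a dict: "time_s": time; "joints": joint angles; "joint_velocities": joint speeds; "effort": joint torques, N m; "tcp_pos": TCP position; "ee_rot": TCP orientation; "wrist_force": force on the tool from outside, world axes, zero at the start; "moment": the same for the moment, N m; "gripper_width": opening from 0.0 (shut) to 1.0 (fully open); "gripper_force": force on a finger pad.
Only numpy, scipy, OpenCV 4.12 (cv2) and the standard library are available. Lean on these libraries where they do the work, as an engineer would, in place of code of your own. Each camera call takes 0.05 s, during which the arm holds its last target. There are 200 camera calls.

TASK

On the marking-out plate a round steel shaft lies between two painted marks: a single line and a double line. Push the upper part of the shaft sideways with the fingertips so that it rolls (do not pick it up or merely slide it) until it lies along the single line, centred over it with its whole length on the line, and leave it resting there. Leave the marker and the pipe coupling that also lie on the plate where they are.

Things in the scene. Friction and masses are not known exactly. Their poses are not given: they have to be found in the camera images.
- shaft: solid round steel shaft, diameter 32 mm, length 120 mm, about 0.6 kg, lying on the plate, a black keyway in one half of its length. Origin at its centre, 16 mm above the plate's top; x along its axis, z through the keyway side, up at the start (y, z turn as it rolls). Friction about 0.35 on plate and fingers; rolling resistance stops it within 5 mm if let go at 4 cm/s or less.
- plate: fixed dark steel marking-out plate, 220 (x) x 400 (y) x 10 mm thick; origin at the centre of its underside, on the table, so its top is 10 mm above the origin. The two marks cross it parallel to its x axis, one near each end.
- single_line: the goal mark: one white painted line 190 mm long and 3 mm wide, flat on the plate's top, no height to speak of. Origin at its middle; x runs along the line, y across it.
- double_line: the other mark: two parallel white painted lines 190 mm long, 3 mm wide, 12 mm apart, flat on the plate. Origin at the middle between them; x runs along them. It lies on the other side of the shaft.
- marker: bystander: white and orange paint marker, 132 mm long, 17 mm thick, lying on the plate along one of its short edges, beyond a mark. Origin at its underside.
- coupling: bystander: rusty pipe coupling, diameter 39 mm, 44 mm long, lying on the plate near the other short edge, beyond the other mark. Origin at its underside.
Not all that is in view belongs to the job. What is shaped like the shaft but blue or green is not meant.

How it is judged:
By the outcome, as a careful person would: the job done as asked, in the order asked, and still so for the second after the job is handed in, with the robot touching nothing.
It also fails if it takes over 38 s, if anything falls off the work surface, if the arm or the gripper's body presses on something with over 40 N, if the wrist force passes 120 N, or if a joint passes its speed limit or range.

## Working session

There is one attempt and no reset: what is moved stays moved. The work goes in short steps, Python scripts to look and compute and a shell command to move; the robot and the scene stay as the last step left them, time stands still between calls to the robot, and variables do not carry over. Pictures are saved under pics/ and viewed, at most 10 in all, crops included, and the job is handed in when it is done.

```bash
mkdir -p pics; cat > h.py <<'E'
import numpy as np, cv2
from station import sensors, eyes, workorder
def snap(n,f):
    c=eyes.capture(n); cv2.imwrite(f'pics/{f}.png',c['pixels'][:,:,::-1]); np.savez(f'pics/{f}.npz',**{k:np.array(v) for k,v in c.items()}); return c
def ray(c,uv):
    p=cv2.undistortPoints(np.array(uv,float).reshape(-1,1,2),np.array(c['K']),np.array(c['distortion'])).reshape(-1,2)
    return np.c_[p[:,0],-p[:,1],-np.ones(len(p))]
def world(c,uv,z=None):
    d=ray(c,uv);T=np.array(c['world_from_camera'])
    if z is None:
        s=np.array([c['z_map'][int(round(v)),int(round(u))] for u,v in uv])[:,None]
        return (d*s)@T[:3,:3].T+T[:3,3]
    w=d@T[:3,:3].T; return T[:3,3]+w*((z-T[2,3])/w[:,2])[:,None]
E
python3 - <<'E'
from h import *
np.set_printoptions(precision=4,suppress=True)
snap('top','top0');snap('side','side0')
s=sensors.sense();print(s['time_s'],s['tcp_pos'],s['ee_rot'],s['wrist_force'])
E
```

```text
0.1 [ 0.2748 -0.5607  0.192 ] [[-0.898  -0.44   -0.001 ]
 [-0.44    0.898   0.0017]
 [ 0.0001  0.002  -1.    ]] [0.247  0.3894 0.2052]
```

View pics/top0.png

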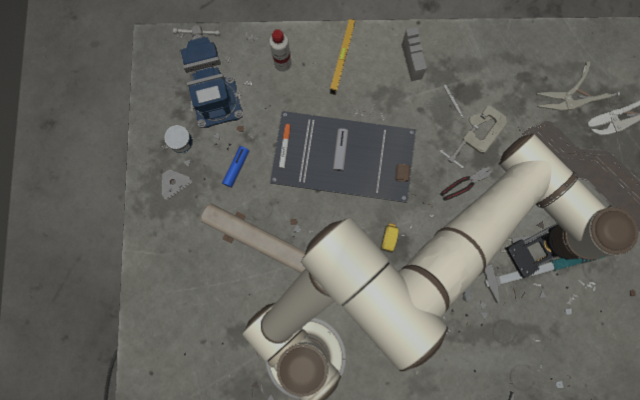

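View pics/side0.png

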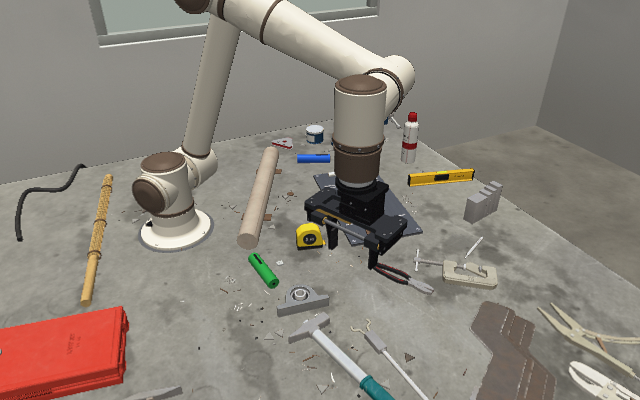

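Top picture: the grey shaft is at about (341,150) on the plate. The single line is at (381,161), the double line at (306,150), the marker at (285,146) and the coupling at (402,172). Things that could be mistaken for the shaft are the blue cylinder at top (236,166) and the green one at side (263,270), both off the plate. I choose the grey one between the marks and will check it in a crop.

```bash
python3 - <<'E'
import cv2
i=cv2.imread('pics/top0.png')[105:205,265:420]
cv2.imwrite('pics/crop0.png',cv2.resize(i,None,fx=5,fy=5,interpolation=cv2.INTER_CUBIC))
E
```

```text
(no output)
```

View pics/crop0.png

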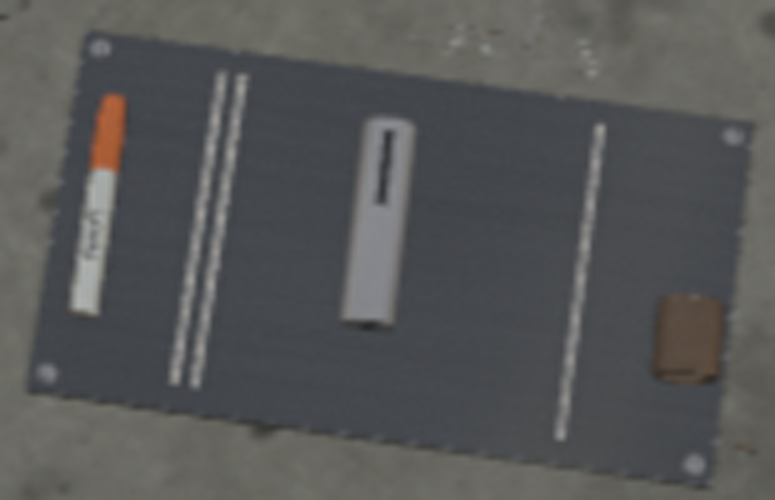

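The crop confirms it: a grey steel cylinder with a black keyway in its upper half. Its ends are at crop (390,119) and (367,322). The single line runs from (600,125) to (560,438). The coupling is to the right, beyond the line.

```bash
python3 - <<'E'
from h import *
np.set_printoptions(precision=4,suppress=True)
c=dict(np.load('pics/top0.npz'))
f=lambda P:[((x+.5)/5-.5+265,(y+.5)/5-.5+105) for x,y in P]
L=world(c,f([(600,125),(560,438)]),.010);
print('zplate',world(c,f([(480,250),(300,300),(520,150)])))
print('zshaft',world(c,f([(370,260),(375,240)])))
print('cam',c['world_from_camera'][:3,3])
S=world(c,f([(365,118),(414,122),(341,320),(394,325)]),.026);
print('line',L,'shaft',S)
print('cpl',world(c,f([(660,296),(655,375)]),.03))
l=L[1]-L[0];l/=np.linalg.norm(l); n=np.array([-l[1],l[0],0])
m=L.mean(0)
for p in [*S]: print('along',(p-m)@l,'across',(p-m)@n)
a=(S[2]+S[3]-S[0]-S[1]);print('ang line',np.degrees(np.arctan2(l[1],l[0])),'shaft',np.degrees(np.arctan2(a[1],a[0])),'len',np.linalg.norm(a)/2, np.linalg.norm(L[1]-L[0]),n)
# depth-based
z=c['z_map'];vs,us=np.mgrid[120:175,325:360];uv=np.c_[us.ravel(),vs.ravel()].astype(float)
W=world(c,uv);h=W[W[:,2]>.022];q=(h-m);print(len(h),h[:,2].max(),'depth along',(q@l).min(),(q@l).max(),'across',(q@n).min(),(q@n).max(),'mean',h.mean(0))
A=np.c_[q@l,np.ones(len(h))];r=np.linalg.lstsq(A,q@n,rcond=None)[0];print('skew deg',np.degrees(np.arctan(r[0])),r[1])
E
```

```text
zplate [[ 0.568  -0.1677  0.0084]
 [ 0.539  -0.0622  0.0118]
 [ 0.6277 -0.1929  0.0096]]
zshaft [[ 0.5537 -0.1022  0.0442]
 [ 0.5652 -0.1053  0.045 ]]
cam [ 0.1813 -0.0532  1.471 ]
line [[ 0.6421 -0.2404  0.01  ]
 [ 0.4553 -0.2103  0.01  ]] shaft [[ 0.6436 -0.1018  0.026 ]
 [ 0.6407 -0.1302  0.026 ]
 [ 0.5233 -0.0854  0.026 ]
 [ 0.5199 -0.1157  0.026 ]]
cpl [[ 0.5334 -0.2684  0.03  ]
 [ 0.4872 -0.2636  0.03  ]]
along -0.07405835318823634 across -0.137026541569619
along -0.07569928234381383 across -0.108497207886605
along 0.04725391352516546 across -0.13413105488071717
along 0.04586038940645341 across -0.10364562969172582
ang line 170.86953761459944 shaft 172.69652377813244 len 0.12149773198234376 0.18911265322701387 [-0.1587 -0.9873  0.    ]
457 1.470954474157511 depth along -0.07190146869881751 0.3900708136748447 across -0.136285687193633 -0.10262339603046468 mean [ 0.5704 -0.108   0.0605]
skew deg 1.2177601438695882 -0.11921445546011465
```

```bash
echo '[0.6, -0.1, 0.06, 0, 0, 0, -12, 0.6, -0.2, 0.12, 0, 0, 0, -24, 0.6, -0.3, 0.18, 0, 0, 0, -36, 0.6, -0.4, 0.25, 0, 0, 0, -48, 0.6, -0.5, 0.308, 0, 0, 0, -54.8, 0.6, -0.5, 0.308, 0, 0, 0, -54.8, 0.6, -0.5, 0.308, 0, 0, 0, -54.8, 0.6, -0.5, 0.308, 0, 0, 0, -54.8]' | python3 -m handwheel
cat > d.py <<'E'
from h import *
import sys
np.set_printoptions(precision=4,suppress=True)
m=np.array([.5487,-.2254,0]);l=np.array([-.9873,.1587,0]);n=np.array([-.1587,-.9873,0])
s=sensors.sense();R=np.array(s['ee_rot']);p=np.array(s['tcp_pos'])
print('t',s['time_s'],'along',(p-m)@l,'across',(p-m)@n,'z',p[2],'yaw err',np.degrees(np.arctan2(R[1,1],R[0,1]))-170.87,'tilt',R[:,2],'w',s['gripper_width'],'F',s['wrist_force'])
if len(sys.argv)>1:
    a,b,z=map(float,sys.argv[1:4]); print('tool move',R.T@(m+l*a+n*b+[0,0,z]-p))
E
python3 d.py -.014 -.166 .1
```

```text
time_s: 0.9
tcp_pos: [0.4894, -0.2211, 0.1928]
ee_rot: [[-0.157, -0.988, -0.0], [-0.988, 0.157, 0.0], [-0.0, 0.0, -1.0]]
wrist_force: [1.8, -0.2, -0.0]
gripper_width: 0.598
gripper_force: 0.0
t 0.9 along 0.05919365260014503 across 0.0051932746432781784 z 0.1927744816954776 yaw err 0.10728541052228024 tilt [-0.0004  0.0002 -1.    ] w 0.5980335293952931 F [ 1.7584 -0.2352 -0.0183]
tool move [-0.171  -0.0736  0.0928]
```

```bash
echo '[0.6, -0.05, -0.02, 0, 0, 0, 0, 0.6, -0.09, -0.04, 0, 0, 0, 0, 0.6, -0.13, -0.055, 0.02, 0, 0, 0, 0.6, -0.171, -0.0736, 0.05, 0, 0, 0, 0.6, -0.171, -0.0736, 0.08, 0, 0, 0, 0.6, -0.171, -0.0736, 0.08, 0, 0, 0, 0.6, -0.171, -0.0736, 0.08, 0, 0, 0]' | python3 -m handwheel
python3 d.py -.014 -.166 .031
python3 - <<'E'
from h import *
snap('wrist','w1');c=snap('top','t1')
a=cv2.imread('pics/w1.png');b=cv2.resize(cv2.imread('pics/t1.png')[100:205,260:420],(640,420),interpolation=cv2.INTER_CUBIC)
cv2.imwrite('pics/wt1.png',cv2.resize(np.vstack([a,b])[:820],(468,600)))
E
```

```text
time_s: 1.6
tcp_pos: [0.5883, -0.0663, 0.1128]
ee_rot: [[-0.157, -0.988, -0.002], [-0.988, 0.157, -0.001], [0.001, 0.002, -1.0]]
wrist_force: [0.2, -0.5, 0.1]
gripper_width: 0.597
gripper_force: 0.0
t 1.6 along -0.0138601839019732 across -0.16334033441950085 z 0.11282557620608265 yaw err 0.06826595895526566 tilt [-0.0017 -0.0009 -1.    ] w 0.5972921778327526 F [ 0.2496 -0.513   0.0561]
tool move [-0.0027 -0.0003  0.0818]
```

View pics/w1.png

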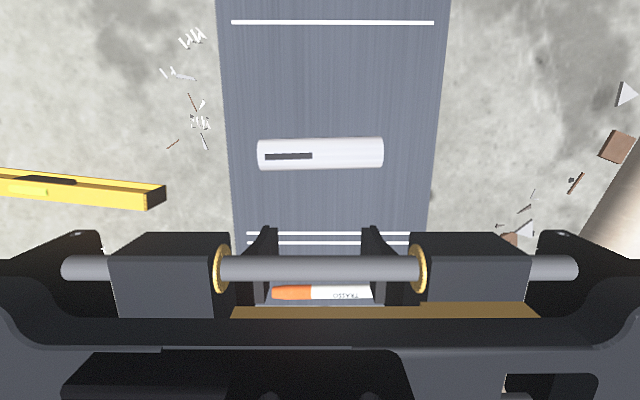

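The wrist view shows the single line from (232,22) to (434,22). The shaft spans about (258..383, 138..170) and is slightly skewed. The open fingers are at (263,245) and (377,245), inside the shaft's length. I'll cross-check the distances from this view.

```bash
python3 - <<'E'
from h import *
np.set_printoptions(precision=4,suppress=True)
c=dict(np.load('pics/w1.npz'))
m=np.array([.5487,-.2254,0]);l=np.array([-.9873,.1587,0]);n=np.array([-.1587,-.9873,0])
q=lambda P:np.c_[(P-m)@l,(P-m)@n,P[:,2]]
print('cam',q(c['world_from_camera'][None,:3,3]))
print('line',q(world(c,[(232,22),(434,22)],.01)))
print('dbl',q(world(c,[(247,233),(410,233)],.01)))
vs,us=np.mgrid[120:185,245:395];uv=np.c_[us.ravel(),vs.ravel()].astype(float)
W=q(world(c,uv));h=W[(W[:,2]>.026)&(W[:,2]<.06)];print(len(h),h.min(0),h.max(0))
for a in (-.06,-.04,-.02,0,.02,.035):
    k=h[abs(h[:,0]-a)<.008]; # circle fit, r=16mm
    from scipy.optimize import least_squares
    r=least_squares(lambda x:np.hypot(k[:,1]-x[0],k[:,2]-x[1])-.016,[k[:,1].mean(),.026],loss='soft_l1',f_scale=.001).x;print(a,r)
E
```

```text
cam [[-0.0153 -0.0896  0.3053]]
line [[-0.0969  0.0001  0.01  ]
 [ 0.0936  0.0004  0.01  ]]
dbl [[-0.0974 -0.2136  0.01  ]
 [ 0.0895 -0.2137  0.01  ]]
4005 [-0.0733 -0.1384  0.0261] [ 0.0467 -0.1039  0.0448]
-0.06 [-0.1225  0.0265]
-0.04 [-0.1219  0.0266]
-0.02 [-0.1213  0.0264]
0 [-0.1208  0.0264]
0.02 [-0.1202  0.0264]
0.035 [-0.1198  0.0264]
```

```bash
echo '[0.6, 0, 0, 0.03, 0, 0, 0, 0.6, 0, 0, 0.05, 0, 0, 0, 0.6, 0, 0, 0.065, 0, 0, 0, 0.6, 0, 0, 0.076, 0, 0, 0, 0.6, 0, 0, 0.08, 0, 0, 0, 0.6, 0, 0, 0.08, 0, 0, 0]' | python3 -m handwheel
python3 d.py
python3 -c "
from h import *
snap('wrist','w2')"
```

```text
time_s: 2.3
tcp_pos: [0.589, -0.0663, 0.0336]
ee_rot: [[-0.158, -0.987, 0.001], [-0.987, 0.158, -0.0], [-0.0, -0.001, -1.0]]
wrist_force: [-0.1, -0.0, 0.5]
gripper_width: 0.599
gripper_force: 0.0
t 2.3 along -0.014522271328154344 across -0.1634480257782103 z 0.0335684405712316 yaw err 0.015903150440294667 tilt [ 0.0009 -0.     -1.    ] w 0.598863897157546 F [-0.0615 -0.0418  0.5201]
```

View pics/w2.png

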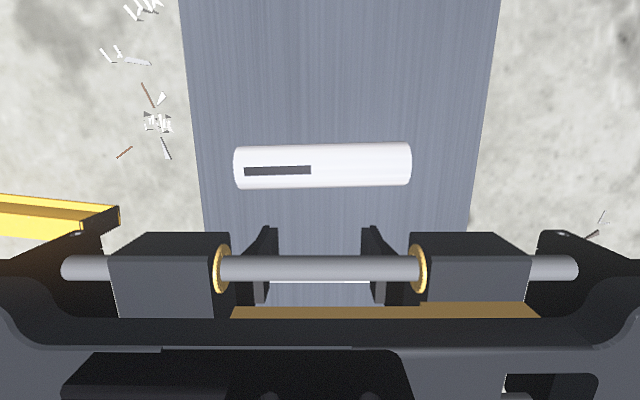

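The fingers stand clear behind the shaft, with both tips inside its length. Starting the slow push along tool +x.

```bash
echo '[0.6, 0.003, 0, 0.001, 0, 0, 0, 0.6, 0.006, 0, 0.002, 0, 0, 0, 0.6, 0.009, 0, 0.002, 0, 0, 0, 0.6, 0.012, 0, 0.002, 0, 0, 0, 0.6, 0.014, 0, 0.002, 0, 0, 0, 0.6, 0.016, 0, 0.002, 0, 0, 0, 0.6, 0.018, 0, 0.002, 0, 0, 0, 0.6, 0.020, 0, 0.002, 0, 0, 0]' | python3 -m handwheel | grep -E 'time|force'
echo '[0.6, 0.002, 0, 0, 0, 0, 0, 0.6, 0.004, 0, 0, 0, 0, 0, 0.6, 0.006, 0, 0, 0, 0, 0, 0.6, 0.008, 0, 0, 0, 0, 0, 0.6, 0.010, 0, 0, 0, 0, 0, 0.6, 0.012, 0, 0, 0, 0, 0, 0.6, 0.014, 0, 0, 0, 0, 0, 0.6, 0.016, 0, 0, 0, 0, 0]' | python3 -m handwheel| grep -E 'time|force'
cat > meas.py <<'E'
from h import *
import sys
from scipy.optimize import least_squares
np.set_printoptions(precision=4,suppress=True)
m=np.array([.5487,-.2254,0]);l=np.array([-.9873,.1587,0]);n=np.array([-.1587,-.9873,0])
c=snap('wrist',sys.argv[1]);g=float(sys.argv[2])
q=lambda P:np.c_[(P-m)@l,(P-m)@n,P[:,2]]
vs,us=np.mgrid[20:235:2,180:470:2];uv=np.c_[us.ravel(),vs.ravel()].astype(float)
W=q(world(c,uv));h=W[(W[:,2]>.026)&(W[:,2]<.048)&(abs(W[:,1]-g)<.04)&(abs(W[:,0])<.09)]
print(len(h),'along',h[:,0].min(),h[:,0].max())
for a in (-.055,-.013,.03):
    k=h[abs(h[:,0]-a)<.012]
    print(a,least_squares(lambda x:np.hypot(k[:,1]-x[0],k[:,2]-x[1])-.016,[np.median(k[:,1]),.026],loss='soft_l1',f_scale=.001).x)
E
python3 d.py; python3 meas.py w3 -.103
```

```text
time_s: 3.15
wrist_force: [0.3, -0.0, 0.3]
gripper_force: 0.0
time_s: 3.95
wrist_force: [-0.2, -0.2, 0.2]
gripper_force: 0.0
t 3.95 along -0.014159833825364999 across -0.1276377521575836 z 0.03095289699355671 yaw err 0.04447075652228705 tilt [-0.  0. -1.] w 0.6055759137599367 F [-0.2383 -0.2441  0.2493]
1666 along -0.07363881848600523 0.04624089491139949
-0.055 [-0.1225  0.0267]
-0.013 [-0.1211  0.0265]
0.03 [-0.1198  0.0265]
```

View pics/w3.png

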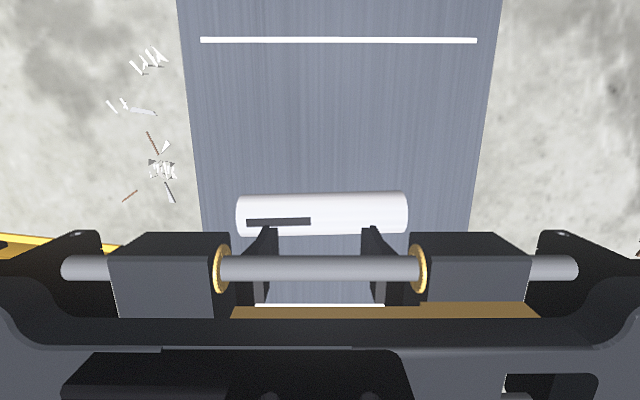

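The shaft hasn't moved and there is no contact force, although the tips are nearly over its rear edge. The tips must be higher than the TCP when the fingers are open, so I'll measure them from the depth map.

```bash
python3 - <<'E'
from h import *
np.set_printoptions(precision=4,suppress=True)
c=dict(np.load('pics/w3.npz'));t=np.array([-.0142,-.1276])
m=np.array([.5487,-.2254,0]);l=np.array([-.9873,.1587,0]);n=np.array([-.1587,-.9873,0])
q=lambda P:np.c_[(P-m)@l,(P-m)@n,P[:,2]]
for u in (262,266,270,274,276,366,370,374,378):
  uv=[(u,v) for v in range(222,304,6)]
  print(u,[(v,*np.round((r-[*t,0])*1000).astype(int)) for (_,v),r in zip(uv,q(world(c,uv)))])
E
```

```text
262 [(222, np.int64(-41), np.int64(6), np.int64(42)), (228, np.int64(-36), np.int64(11), np.int64(65)), (234, np.int64(-34), np.int64(11), np.int64(75)), (240, np.int64(-32), np.int64(11), np.int64(84)), (246, np.int64(-32), np.int64(9), np.int64(87)), (252, np.int64(-30), np.int64(9), np.int64(95)), (258, np.int64(-19), np.int64(32), np.int64(145)), (264, np.int64(-19), np.int64(32), np.int64(147)), (270, np.int64(-18), np.int64(31), np.int64(149)), (276, np.int64(-18), np.int64(28), np.int64(148)), (282, np.int64(-27), np.int64(2), np.int64(111)), (288, np.int64(-27), np.int64(-1), np.int64(111)), (294, np.int64(-28), np.int64(-4), np.int64(110)), (300, np.int64(-28), np.int64(-9), np.int64(109))]
266 [(222, np.int64(-38), np.int64(6), np.int64(43)), (228, np.int64(-33), np.int64(11), np.int64(66)), (234, np.int64(-32), np.int64(11), np.int64(75)), (240, np.int64(-31), np.int64(10), np.int64(81)), (246, np.int64(-29), np.int64(9), np.int64(88)), (252, np.int64(-28), np.int64(10), np.int64(96)), (258, np.int64(-18), np.int64(32), np.int64(145)), (264, np.int64(-17), np.int64(32), np
[... 4523 characters left out ...]
8))]
378 [(222, np.int64(40), np.int64(6), np.int64(42)), (228, np.int64(40), np.int64(1), np.int64(42)), (234, np.int64(33), np.int64(11), np.int64(75)), (240, np.int64(31), np.int64(11), np.int64(84)), (246, np.int64(30), np.int64(10), np.int64(88)), (252, np.int64(29), np.int64(10), np.int64(96)), (258, np.int64(17), np.int64(33), np.int64(145)), (264, np.int64(17), np.int64(32), np.int64(147)), (270, np.int64(17), np.int64(31), np.int64(149)), (276, np.int64(17), np.int64(28), np.int64(148)), (282, np.int64(26), np.int64(2), np.int64(110)), (288, np.int64(26), np.int64(-1), np.int64(111)), (294, np.int64(26), np.int64(-4), np.int64(111)), (300, np.int64(27), np.int64(-7), np.int64(111))]
```

```bash
echo '[0.6, -0.01, 0, 0, 0, 0, 0, 0.6, -0.02, 0, 0, 0, 0, 0, 0.6, -0.028, 0, 0, 0, 0, 0, 0.6, -0.028, 0, 0, 0, 0, 0]' | python3 -m handwheel | grep -E 'time|force'
python3 d.py; python3 - <<'E'
from h import *
np.set_printoptions(precision=4,suppress=True)
c=snap('side','s4')
T=np.array(c['world_from_camera']);p=np.array(sensors.sense()['tcp_pos']);k=np.linalg.inv(T)@np.r_[p,1]
x=cv2.projectPoints(np.array([[k[0],-k[1],-k[2]]]),np.zeros(3),np.zeros(3),np.array(c['K']),np.array(c['distortion']))[0].ravel();print(x)
u,v=x.round().astype(int);b=cv2.imread('pics/s4.png')[v-60:v+40,u-70:u+70]
cv2.imwrite('pics/s4c.png',cv2.resize(b,None,fx=5,fy=5,interpolation=cv2.INTER_CUBIC));print(u-70,v-60)
E
```

```text
time_s: 4.4
wrist_force: [-0.8, 0.0, 0.8]
gripper_force: 0.0
t 4.4 along -0.01430517560755096 across -0.15738074817888742 z 0.0310285823317828 yaw err 0.16760250376751173 tilt [ 0.0003  0.0001 -1.    ] w 0.6009775141593193 F [-0.7621  0.0044  0.8395]
[361.7496 186.5895]
292 127
```

View pics/s4c.png

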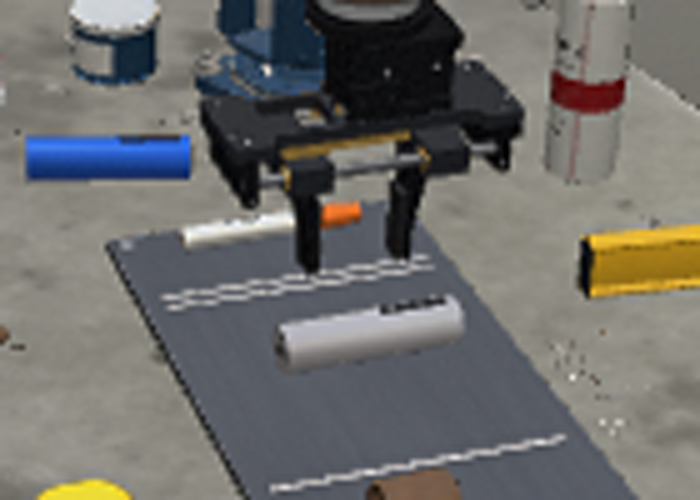

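The side crop shows the fingertips at crop (310,270) and (400,257), well above the projected TCP (350,300). I'll put a height on that.

```bash
python3 - <<'E'
from h import *
np.set_printoptions(precision=4,suppress=True)
c=dict(np.load('pics/s4.npz'))
m=np.array([.5487,-.2254,0]);l=np.array([-.9873,.1587,0]);n=np.array([-.1587,-.9873,0])
q=lambda P:np.c_[(P-m)@l,(P-m)@n,P[:,2]]
for u0,v0 in ((310,270),(400,257)):
  u,v=292+u0/5,127+v0/5
  print([ (dv,q(world(c,[(u,v+dv)]))[0]) for dv in (-4,-3,-2,-1,0,1)])
E
```

```text
[(-4, array([ 0.0158, -0.1529,  0.0744])), (-3, array([ 0.017 , -0.1493,  0.073 ])), (-2, array([ 0.0187, -0.1445,  0.0723])), (-1, array([ 0.0183, -0.1451,  0.0682])), (0, array([ 0.017 , -0.1481,  0.0625])), (1, array([-0.0123, -0.2231,  0.0102]))]
[(-4, array([-0.044 , -0.1493,  0.0761])), (-3, array([-0.0413, -0.1426,  0.0767])), (-2, array([-0.0426, -0.145 ,  0.0713])), (-1, array([-0.0455, -0.151 ,  0.0638])), (0, array([-0.0449, -0.1492,  0.0612])), (1, array([-0.0783, -0.2246,  0.0085]))]
```

Both methods agree: the tips sit about 29 mm above the reported TCP at this opening. I'll lower 27 mm, clear of the shaft, and look again.

```bash
echo '[0.6, 0, 0, 0.006, 0, 0, 0, 0.6, 0, 0, 0.012, 0, 0, 0, 0.6, 0, 0, 0.017, 0, 0, 0, 0.6, 0, 0, 0.021, 0, 0, 0, 0.6, 0, 0, 0.024, 0, 0, 0, 0.6, 0, 0, 0.026, 0, 0, 0, 0.6, 0, 0, 0.026, 0, 0, 0]' | python3 -m handwheel | grep -E 'time|force'
python3 d.py; python3 - <<'E'
from h import *
np.set_printoptions(precision=4,suppress=True)
c=snap('side','s5')
b=cv2.imread('pics/s5.png')[127:227,292:432]
cv2.imwrite('pics/s5c.png',cv2.resize(b,None,fx=5,fy=5,interpolation=cv2.INTER_CUBIC))
E
```

```text
time_s: 5.15
wrist_force: [0.2, 0.1, -0.2]
gripper_force: 0.0
t 5.15 along -0.01400050780202295 across -0.15567251960244377 z 0.004640212507437805 yaw err 0.03508721174429752 tilt [-0.0005 -0.0001 -1.    ] w 0.5967375958502994 F [ 0.2304  0.0736 -0.1904]
```

View pics/s5c.png

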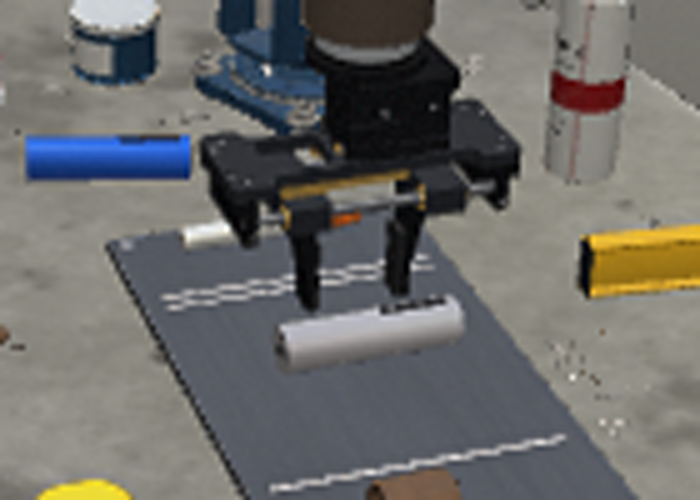

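The tips are now at crop (310,306) and (398,294), right behind the shaft's upper half. Pushing again.

```bash
echo '[0.6, 0.002, 0, 0, 0, 0, 0, 0.6, 0.004, 0, 0, 0, 0, 0, 0.6, 0.006, 0, 0, 0, 0, 0, 0.6, 0.008, 0, 0, 0, 0, 0, 0.6, 0.010, 0, 0, 0, 0, 0, 0.6, 0.012, 0, 0, 0, 0, 0, 0.6, 0.014, 0, 0, 0, 0, 0, 0.6, 0.016, 0, 0, 0, 0, 0]' | python3 -m handwheel | grep -E 'time|force'
echo '[0.6, 0.002, 0, 0, 0, 0, 0, 0.6, 0.004, 0, 0, 0, 0, 0, 0.6, 0.006, 0, 0, 0, 0, 0, 0.6, 0.008, 0, 0, 0, 0, 0, 0.6, 0.010, 0, 0, 0, 0, 0, 0.6, 0.012, 0, 0, 0, 0, 0, 0.6, 0.014, 0, 0, 0, 0, 0, 0.6, 0.016, 0, 0, 0, 0, 0]' | python3 -m handwheel| grep -E 'time|force'
python3 d.py; python3 meas.py w6 -.095
```

```text
time_s: 6.0
wrist_force: [-1.8, 3.8, 8.5]
gripper_force: 4.1
time_s: 6.8
wrist_force: [-6.8, 8.0, 23.8]
gripper_force: 12.7
t 6.8 along -0.0160799752351147 across -0.12510147913793 z 0.009608299446636798 yaw err 0.1600921213430695 tilt [ 0.005   0.0001 -1.    ] w 0.5972983899375545 F [-6.8155  7.9629 23.8085]
2224 along -0.07388721115352721 0.04567468010465727
-0.055 [-0.1103  0.0266]
-0.013 [-0.1092  0.0264]
0.03 [-0.108   0.0265]
```

View pics/w6.png

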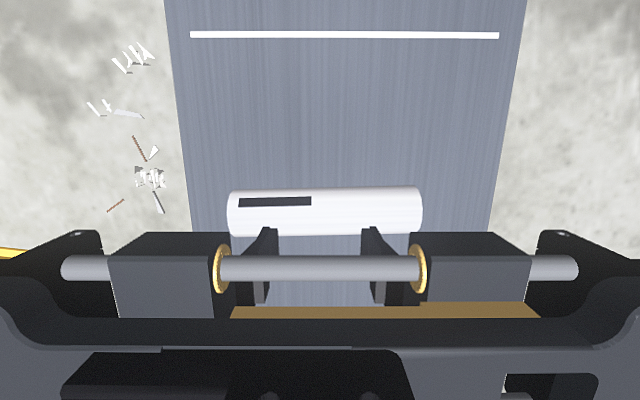

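The shaft rolled about 12 mm, since the keyway turned forward. But the tips rode up its back (24 N upwards, tool lifted 5 mm), so the contact is too high. I'll back off and go 5 mm lower.

```bash
echo '[0.6, -0.005, 0, 0, 0, 0, 0, 0.6, -0.01, 0, 0, 0, 0, 0, 0.6, -0.016, 0, 0, 0, 0, 0, 0.6, -0.016, 0, 0.003, 0, 0, 0, 0.6, -0.016, 0, 0.005, 0, 0, 0, 0.6, -0.016, 0, 0.005, 0, 0, 0]' | python3 -m handwheel | grep -E 'time|force'
python3 d.py; python3 meas.py w7 -.105
echo '[0.6, 0.002, 0, 0, 0, 0, 0, 0.6, 0.004, 0, 0, 0, 0, 0, 0.6, 0.006, 0, 0, 0, 0, 0, 0.6, 0.008, 0, 0, 0, 0, 0, 0.6, 0.010, 0, 0, 0, 0, 0, 0.6, 0.012, 0, 0, 0, 0, 0, 0.6, 0.014, 0, 0, 0, 0, 0, 0.6, 0.016, 0, 0, 0, 0, 0]' | python3 -m handwheel | grep -E 'time|force'
python3 d.py; python3 meas.py w8 -.095
```

```text
time_s: 7.45
wrist_force: [0.6, 5.5, 11.2]
gripper_force: 5.0
t 7.45 along -0.01756664134733085 across -0.14182459122526495 z 0.0022534294970748825 yaw err 0.20021218024984933 tilt [ 0.0079  0.0009 -1.    ] w 0.5997196328798303 F [ 0.5593  5.4644 11.1514]
2614 along -0.07365701657470278 0.04536224352767365
-0.055 [-0.1182  0.0267]
-0.013 [-0.1169  0.0265]
0.03 [-0.1157  0.0264]
time_s: 8.3
wrist_force: [0.3, 1.0, 1.1]
gripper_force: 0.2
t 8.3 along -0.014191561142922714 across -0.12357331927717242 z -0.00011316597063810302 yaw err 0.04012186620414582 tilt [-0.  0. -1.] w 0.5998632368850749 F [0.2867 1.0118 1.0949]
2722 along -0.07420923837408361 0.04514408372187009
-0.055 [-0.0976  0.0265]
-0.013 [-0.0966  0.0265]
0.03 [-0.0958  0.0265]
```

```bash
for i in 1 2 ; do echo '[0.6, 0.003, 0, 0, 0, 0, 0, 0.6, 0.006, 0, 0, 0, 0, 0, 0.6, 0.009, 0, 0, 0, 0, 0, 0.6, 0.012, 0, 0, 0, 0, 0, 0.6, 0.015, 0, 0, 0, 0, 0, 0.6, 0.018, 0, 0, 0, 0, 0, 0.6, 0.021, 0, 0, 0, 0, 0, 0.6, 0.024, 0, 0, 0, 0, 0]' | python3 -m handwheel | grep -E 'time|force'; done
python3 d.py; python3 meas.py w9 -.047
```

```text
time_s: 9.15
wrist_force: [0.0, 0.6, -0.2]
gripper_force: 0.2
time_s: 9.95
wrist_force: [0.0, 0.7, 0.1]
gripper_force: 0.2
t 9.95 along -0.014198424185495986 across -0.07553000538785404 z -5.976534968758079e-05 yaw err 0.044744580366199216 tilt [-0.0001 -0.     -1.    ] w 0.596196757813655 F [0.0018 0.7284 0.1322]
2658 along -0.07514685063617496 0.04460193795010886
-0.055 [-0.0497  0.0265]
-0.013 [-0.0487  0.0264]
0.03 [-0.048   0.0265]
```

```bash
echo '[0.6, 0.003, 0, 0, 0, 0, 0, 0.6, 0.006, 0, 0, 0, 0, 0, 0.6, 0.009, 0, 0, 0, 0, 0, 0.6, 0.012, 0, 0, 0, 0, 0, 0.6, 0.015, 0, 0, 0, 0, 0, 0.6, 0.018, 0, 0, 0, 0, 0, 0.6, 0.021, 0, 0, 0, 0, 0, 0.6, 0.024, 0, 0, 0, 0, 0]' | python3 -m handwheel | grep -E 'time|force'
echo '[0.6, 0.002, 0, 0, 0, 0, 0, 0.6, 0.004, 0, 0, 0, 0, 0, 0.6, 0.006, 0, 0, 0, 0, 0, 0.6, 0.008, 0, 0, 0, 0, 0, 0.6, 0.009, 0, 0, 0, 0, 0, 0.6, 0.010, 0, 0, 0, 0, 0, 0.6, 0.010, 0, 0, 0, 0, 0, 0.6, 0.010, 0, 0, 0, 0, 0]' | python3 -m handwheel | grep -E 'time|force'
python3 d.py; python3 meas.py w10 -.012;  python3 meas.py w11 -.012
```

```text
time_s: 10.8
wrist_force: [-0.5, 1.2, 0.6]
gripper_force: 0.2
time_s: 11.6
wrist_force: [0.3, 0.2, -0.9]
gripper_force: 0.0
t 11.6 along -0.014149394530667585 across -0.04178699244020768 z -0.00010490453850175302 yaw err 0.04380277810051325 tilt [-0.0002  0.     -1.    ] w 0.6026143628053258 F [ 0.3447  0.2303 -0.9366]
2690 along -0.07592966875430585 0.04376313575970359
-0.055 [-0.0152  0.0266]
-0.013 [-0.0144  0.0264]
0.03 [-0.0136  0.0264]
2700 along -0.07548235961873187 0.04428116556946699
-0.055 [-0.0152  0.0266]
-0.013 [-0.0144  0.0265]
0.03 [-0.0136  0.0265]
```

```bash
echo '[0.6, 0.001, 0, 0, 0, 0, 1, 0.6, 0.002, 0, 0, 0, 0, 2, 0.6, 0.003, 0, 0, 0, 0, 3, 0.6, 0.004, 0, 0, 0, 0, 3, 0.6, 0.005, 0, 0, 0, 0, 3, 0.6, 0.006, 0, 0, 0, 0, 3, 0.6, 0.007, 0, 0, 0, 0, 3, 0.6, 0.008, 0, 0, 0, 0, 3]' | python3 -m handwheel | grep -E 'time|force'
echo '[0.6, 0.001, 0, 0, 0, 0, 0, 0.6, 0.002, 0, 0, 0, 0, 0, 0.6, 0.002, 0, 0, 0, 0, 0, 0.6, 0.002, 0, 0, 0, 0, 0, 0.6, 0.002, 0, 0, 0, 0, 0]' | python3 -m handwheel | grep -E 'time|force'
python3 d.py; python3 meas.py w12 -.0
```

```text
time_s: 12.5
wrist_force: [-0.2, 0.3, 1.2]
gripper_force: 0.2
time_s: 13.0
wrist_force: [0.7, -0.4, 0.2]
gripper_force: 0.0
t 13.0 along -0.014038760072334136 across -0.03177168301338958 z -0.00014214934418685377 yaw err -2.9556757194169734 tilt [-0.0002 -0.     -1.    ] w 0.5977091961532057 F [ 0.7069 -0.3519  0.1633]
2733 along -0.07623172513954268 0.04363816041614912
-0.055 [-0.0034  0.0265]
-0.013 [-0.0027  0.0264]
0.03 [-0.0019  0.0265]
```

```bash
echo '[0.6, 0.0005, 0, 0, 0, 0, 0, 0.6, 0.001, 0, 0, 0, 0, 0, 0.6, 0.0015, 0, 0, 0, 0, 0, 0.6, 0.002, 0, 0, 0, 0, 0, 0.6, 0.0025, 0, 0, 0, 0, 0, 0.6, 0.003, 0, 0, 0, 0, 0, 0.6, 0.003, 0, 0, 0, 0, 0, 0.6, 0.003, 0, 0, 0, 0, 0]' | python3 -m handwheel | grep -E 'time|force'
python3 d.py; python3 meas.py w13 -.0
python3 - <<'E'
from h import *
c=dict(np.load('pics/w13.npz'));cv2.imwrite('pics/w13c.png',cv2.resize(cv2.imread('pics/w13.png')[100:300,120:520],(800,400)))
E
```

```text
time_s: 13.85
wrist_force: [1.0, 0.2, 0.6]
gripper_force: 0.0
t 13.85 along -0.013907552844585745 across -0.028744026983820618 z -0.00012857337542512837 yaw err -2.960002515206753 tilt [-0.0002 -0.     -1.    ] w 0.5988376431300049 F [1.0097 0.185  0.6305]
2703 along -0.07593648477147252 0.04388126880043047
-0.055 [-0.0007  0.0265]
-0.013 [0.0001 0.0264]
0.03 [0.0008 0.0265]
```

View pics/w13c.png

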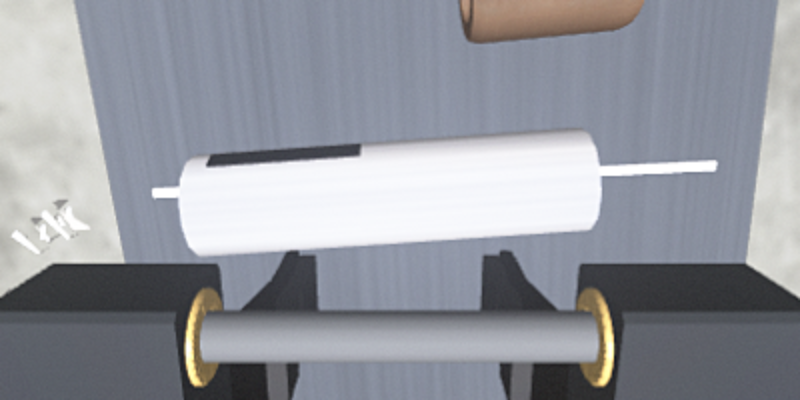

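The line shows on both sides of the shaft, at crop (152,192) and (717,164). The shaft lies on it with about 1° of skew, and the coupling is clear. Backing off and lifting, then a final check.

```bash
echo '[0.6, -0.004, 0, 0, 0, 0, 0, 0.6, -0.012, 0, 0, 0, 0, 0, 0.6, -0.025, 0, 0, 0, 0, 0, 0.6, -0.03, 0, -0.01, 0, 0, 0, 0.6, -0.03, 0, -0.04, 0, 0, 0, 0.6, -0.03, 0, -0.08, 0, 0, 0, 0.6, -0.03, 0, -0.1, 0, 0, 0, 0.6, -0.03, 0, -0.1, 0, 0, 0]' | python3 -m handwheel | grep -E 'time|force'
python3 meas.py w14 0; python3 - <<'E'
from h import *
np.set_printoptions(precision=4,suppress=True)
c=dict(np.load('pics/w13.npz'))
m=np.array([.5487,-.2254,0]);l=np.array([-.9873,.1587,0]);n=np.array([-.1587,-.9873,0])
P=world(c,[(196,196),(478.5,182.5)],.01);print('line',(P-m)@l,(P-m)@n)
E
```

```text
time_s: 14.7
wrist_force: [-0.5, 0.4, 0.2]
gripper_force: 0.0
1125 along -0.07531865643632657 0.04387449309776929
-0.055 [-0.0008  0.0265]
-0.013 [-0.      0.0263]
0.03 [0.0008 0.0264]
line [-0.0976  0.0941] [-0.0001 -0.0007]
```

The shaft is at rest and centred within about 0.5 mm, with its ends inside the line. Handing in.

```bash
python3 -c "
from station import workorder
print(workorder.finish_job())"
```

```text
the job is handed in; nothing more can be done
None
```

I rolled the shaft onto the single line and handed the job in at about 15 s: it lies centred to about 0.5 mm with about 1° of skew, its whole length is on the line, and the robot never went near the marker or the coupling.

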